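# Brace the camera remote on the bench stop, move the camera in and take the frame

### The job

Bring the loose camera remote up to the screwed-down wooden stop until its far end sits squarely against the stop's rubber face, about its middle, then push the remote's stick straight away from you, well over towards the stop, hold it there for about a second to bring the overhead animation camera in, and let it spring back. Then take the frame: press the wide shutter bar on the remote's near end all the way in, with the stop backing the remote, for about a second, and let go. Leave the remote flat and square against the stop and do not disturb the tools lying around.

Things in the scene. Friction and masses are not known exactly. Their poses are not given: they have to be found in the camera images.
- remote: loose grey handset, body 160 long x 56 wide x 32 high (mm), about 0.35 kg with stick and bar, lying flat on the table on four rubber feet. Origin: centre of its underside. Its x axis runs along its length from the near end (shutter bar) to the far end (plain flat end face, at x = +80 mm); y to the left, z up. A display lies on top behind the stick, between stick and shutter bar. Plain straight sides; it can be taken across its 56 mm width.
- remote_grip (a point): point inside the remote 28 mm nearer than its middle (between the two ribbed side grips), 18 mm above the table: the place to take it across its 56 mm width, clear of the stick. Axes as the remote's.
- remote_far_end (a point): middle of the remote's flat far end face, 17 mm above the table. Axes as the remote's.
- stop: fixed hardwood batten, 180 long (along its y) x 32 deep (along its x) x 34 high (mm), screwed down with two screws; a 3 mm black rubber facing 168 long covers its near side, from 5 to 29 mm above the table. Origin: on the table in the middle of the wood's near face. Its x axis points away from the robot, square to the rubber face.
- stop_face (a point): middle of the stop's rubber face (3 mm nearer than the stop's origin), 17 mm above the table. Axes as the stop's: the remote touches when its far end is at x = 0 here, and sits square when its x axis is along this x axis.
- stick_cap (a point): centre of the mushroom-shaped rubber cap (22 mm diameter, spanning 6 mm below to 7 mm above this point) on top of the remote's thumb stick; upright it stands 69 mm above the table, 38 mm beyond the remote's middle, 36 mm above the stick's pivot. The steel shaft under it is 8 mm thick. Axes turn with the stick.
- stick_away (a joint): tilt of the spring-centred stick along the remote's length, rad: 0 upright, positive leaning away towards the remote's far end (stop at 0.42, where the cap has moved 15 mm), negative towards its near end. The spring takes about 1.5 N at the cap for 0.35 rad; the remote tips if the cap is pushed hard beyond its end stop.
- stick_side (a joint): tilt of the same stick sideways, rad: positive leans to the remote's right (-y), same spring, range -0.42 to 0.42.
- shutter_face (a point): centre of the outer face of the shutter bar, a spring-loaded aluminium bar 40 wide x 19 high (mm) that stands 12 mm out of the remote's near end, 92 mm nearer than the remote's middle, 18 mm above the table. Axes as the remote's: it is pressed along +x.
- shutter (a joint): travel of the shutter bar, m: 0 out, 0.007 fully in; it takes 1.8 N to start and 6.7 N to reach the end, more than the friction that holds the loose remote, and springs out when let go.
- rolling_pin: bystander: wooden rolling pin 242 mm long, 30 mm thick, on the brown board at the left. Origin: underside, middle.
- acrylic_bar: bystander: clear bar 190 x 24 x 12 mm on the brown board at the left. Origin: underside, middle.
- scraper_long: bystander: long flat straight-edge scraper 204 x 30 x 6 mm on the table. Origin: underside, middle.
- loop_tool: bystander: double-ended loop tool 197 x 19 x 11 mm with a wooden handle, on the table. Origin: underside, middle.

How it is judged:
By the outcome, as a careful person would: the job done as asked, in the order asked, and still so for the second after the job is handed in, with the robot touching nothing.
It also fails if it takes over 64 s, if anything falls off the work surface, if the arm or the gripper's body presses on something with over 40 N, if the wrist force passes 120 N, or if a joint passes its speed limit or range.

### The arm

A 7-joint arm with a two-finger parallel gripper is mounted at the origin on a cart in front of the work surface, level with it; the furniture and walls round the work are solid. World frame = base frame: x ahead of the robot, y to its left, z up, the work surface at z = 0. Lengths are in m, angles in rad, forces in N, time in s.
With the tool pointing down it reaches from about 0.425 to 0.925 m from the base axis. Payload 6.8 kg.
Tool frame: the origin (TCP) lies on the centre line of the jaws, within the pads' length; the fingertips stand 8 mm ahead of it and the grasp point (between the pads) lies 11 mm behind it (bot.tips_ahead is the distance from the TCP to the fingertips, in m); z points along the fingers, y is the line along which they close (so a half turn about z gives the same grasp; the last joint's range is limited). The gripper opens to 85 mm and grips with 20 to 120 N. Pads are 22 mm wide; open, the fingers measure 114 mm over their backs; the gripper's body (76 mm by 85 mm) begins 54 mm behind the grasp point. The pads swing forward as they close: fully open they stand 13 mm farther back than shut.
Start: joints at [-1.313, 0.477, 0.022, 1.555, -0.011, 1.109, -0.083], TCP at [0.241, 0.63, 0.239] pointing down, gripper open.
Joint ranges: [-2.96, 2.96], [-0.34, 2.1], [-1.41, 1.46], [0.24, 2.44], [-1.37, 4.51], [0.17, 1.92], [-2.96, 2.96]. Speed limits (rad/s): [2.39, 2.39, 3.14, 3.14, 3.14, 3.14, 3.14].

### API

Orientations are given as a unit quaternion [w, x, y, z].
In Python, from station import bot gives the robot as it stands.
- The arm moves only by the tool send_rows, never from a script. Its argument "deltas" is text: rows parted by semicolons, each of 4 numbers parted by spaces: the shift along the tool's x, y, z in m, then the turn about the tool's z in degrees. In form: x y z spin; .... A call has 1 to 5 rows; each row is the pose to reach, as a shift and turn from the pose commanded when the call began, along the tool's axes at that moment; what a row does not reach only later rows make up. A row lasts 1/10 s, in which the tool goes at most 50 mm and 8.59 degrees, less where a joint would pass 70% of its speed; a pose out of reach is approached as far as the arm can. A call with a gripper value outside its range is refused whole. "claw" is the opening, from 0 (shut) to 1 (fully open), set as the call begins (left out, the last holds). The fingers move at their own pace and stop on an object; "force" is the grip in N (left out, the last holds). Time passes only in rows, so rows that repeat a pose let the fingers close. It gives the time, the measured TCP pose, the force, the opening and the grip force at its end, in the units of the state.
- bot.get_obs(): the state, without advancing time (a new reading comes with each control period).
- bot.read_camera(name): name is "side" or "top" or "wrist"; returns a dict with "img" (400x640x3 uint8, red, green, blue), "depth" (400x640 float32, m along the optical axis (not along the pixel's ray), 0 where there is no reading), "fx", "fy", "cx", "cy" (pixels), "camera_from_world" (4x4, takes a point from world to camera coordinates). Camera axes: x right, y up, looking along -z (the intrinsics and any distortion apply to the point x, -y, -z); pixel columns grow to the right and rows downward; lengths in m; the calibration is good to about 2 mm. A picture is of the moment at which its call begins.
- bot.hand_in(): hands the job in; it is judged then, once.
Trained networks look in a picture, given as the dict that the camera call returned (one of the last four; its "shot" number tells which), for a name from the list of things; names that differ only in an ending like _2 or _b are one class to them, and where a whole thing is asked for, a point or a joint stands for the part that bears it (a point fixed in the world has none). Each returns a list of dicts, best first, with "confidence" (0 to 1); they miss things now and then, are a little off and sometimes report something else, mostly with a low value. They report only what shows in the picture. A call takes as long as a camera call.
- bot.masks_of(picture, query): "mask" (400x640 bool, what is visible of it).
- bot.landmark_of(picture, query): "xyz" ([x, y, z] in m, in world coordinates, good to about 4 mm: a listed point, or the origin of a listed thing).
The state is a dict: "t": time; "q": joint angles; "joint_vel": joint speeds; "joint_torque": joint torques, N m; "eef_pos": TCP position; "tool_rot": TCP orientation; "contact_force": force on the tool from outside, world axes, zero at the start; "torque": the same for the moment, N m; "gripper_width": opening from 0.0 (shut) to 1.0 (fully open); "grasp_force": force on a finger pad.
Only numpy, scipy, OpenCV 4.12 (cv2) and the standard library are available. Lean on these libraries where they do the work, as an engineer would, in place of code of your own. Each camera call takes 0.05 s, during which the arm holds its last target. There are 200 camera calls.

## Working session

There is one attempt and no reset: what is moved stays moved. The work goes in short steps, Python scripts to look and compute and a tool call to move; the robot and the scene stay as the last step left them, time stands still between calls to the robot, and variables do not carry over. Pictures are saved under pics/ and viewed, at most 12 in all, crops included, and the job is handed in when it is done.

Besides the shell and the picture viewer there is one more tool, called after ">>>" as a command line: name --argument value ..., lists and objects as JSON in quotes. send_rows: Moves the arm, as the interface text tells. Its arguments: {"type":"object","properties":{"deltas":{"type":"string"},"claw":{"type":"number"},"force":{"type":"number"}},"required":["deltas"]}

```bash
mkdir -p pics; ls
cat > h.py <<'E'
import numpy as np, cv2
from station import bot
def save(n,p): cv2.imwrite('pics/'+n,np.ascontiguousarray(p['img'][:,:,::-1]))
def cloud(p):
    v,u=np.mgrid[0:400,0:640]; d=p['depth']
    P=np.stack([(u-p['cx'])/p['fx']*d,-(v-p['cy'])/p['fy']*d,-d,np.ones_like(d)],-1)
    return (P@np.linalg.inv(p['camera_from_world']).T)[...,:3]
def lm(p,names):
    for n in names:
        for r in bot.landmark_of(p,n)[:2]: print(n,np.round(r['xyz'],4),round(r['confidence'],2))
E
python3 - <<'E'
from h import *
o=bot.get_obs(); print({k:np.round(v,3) for k,v in o.items()}, bot.tips_ahead)
p=bot.read_camera('top'); save('top0.png',p)
lm(p,['remote','remote_grip','remote_far_end','stop','stop_face','stick_cap','shutter_face','rolling_pin','acrylic_bar','scraper_long','loop_tool'])
C=cloud(p)
for n in ['remote','stop']:
    m=bot.masks_of(p,n)[0]['mask']; q=C[m&(p['depth']>0)]
    print(n,m.sum(),q.min(0),q.max(0))
    lo,hi=(.026,.038)
    q=q[(q[:,2]>lo)&(q[:,2]<hi)]
    r=cv2.minAreaRect(q[:,:2].astype(np.float32)*1000); print(r)
p=bot.read_camera('side'); save('side0.png',p)
lm(p,['remote','remote_grip','remote_far_end','stop','stop_face','stick_cap','shutter_face'])
E
```

```text
pics
{'t': np.float64(0.0), 'q': array([-1.313,  0.478,  0.022,  1.557, -0.012,  1.109, -0.083]), 'joint_vel': array([ 0.001, -0.001, -0.   , -0.   , -0.001, -0.   , -0.   ]), 'joint_torque': array([-0.0000e+00, -5.9644e+01,  1.6080e+00, -2.8121e+01,  1.2000e-02,
        9.0000e-03, -0.0000e+00]), 'eef_pos': array([0.241, 0.63 , 0.238]), 'tool_rot': array([-0.   ,  0.182,  0.983, -0.001]), 'contact_force': array([ 0.059,  0.365, -0.048]), 'torque': array([ 0.035, -0.018,  0.001]), 'grasp_force': np.float64(0.0), 'gripper_width': np.float64(0.998)} 0.008
remote [ 0.5028 -0.0027 -0.0055] 0.59
remote_grip [0.4762 0.0128 0.0232] 0.62
remote_far_end [ 0.5668 -0.0458  0.0191] 0.86
stop [6.966e-01 1.270e-02 6.000e-04] 0.81
stop [0.6297 0.3994 0.0139] 0.35
stop_face [0.4226 0.0461 0.0226] 0.74
stop_face [0.6968 0.0149 0.0213] 0.64
stick_cap [ 0.5302 -0.0258  0.0713] 0.53
rolling_pin [0.6343 0.3995 0.0145] 0.72
acrylic_bar [0.6011 0.2993 0.0132] 0.62
scraper_long [0.353  0.2397 0.0015] 0.6
loop_tool [ 0.3722 -0.2272  0.0004] 0.65
remote 1177 [ 0.41388005 -0.06314731 -0.00362542] [0.58322221 0.06582984 0.07963311]
((493.6584167480469, 0.7942733764648438), (55.432456970214844, 169.5052947998047), 56.81894302368164)
stop 863 [ 0.69422242 -0.07413546 -0.0029311 ] [0.74439472 0.10445774 0.04086861]
((713.961669921875, 14.919319152832031), (178.31146240234375, 35.91619873046875), 87.42549133300781)
remote [ 0.4967 -0.0034 -0.0016] 0.61
remote_grip [0.478  0.014  0.0161] 0.95
remote_far_end [ 0.5638 -0.0452  0.0144] 0.84
stop [ 0.7     0.014  -0.0028] 0.73
stop_face [0.6962 0.012  0.0184] 0.91
stick_cap [ 0.5289 -0.031   0.0703] 0.44
shutter_face [0.4256 0.0444 0.0172] 0.6
```

View pics/top0.png

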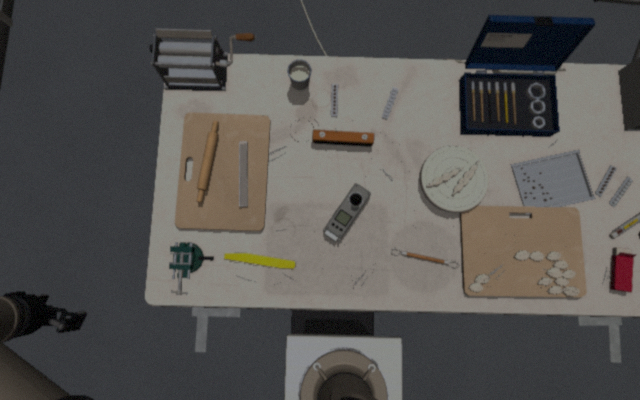

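View pics/side0.png

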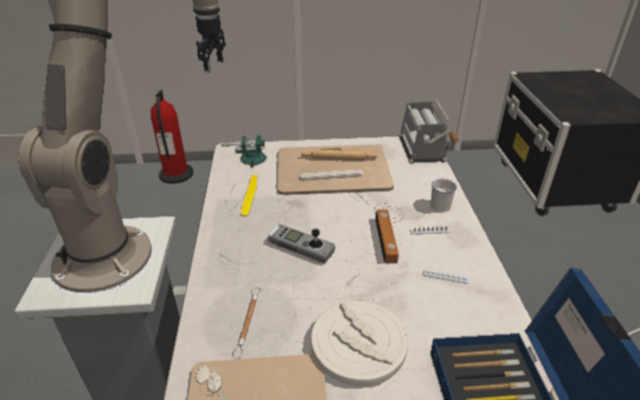

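Top view: the remote is at about px (346,212), with its far end pointing up and right. The stop is at (343,138). There's free space between them. Next I'll work out the move that brings the wrist camera over the remote.

```bash
cat >> h.py <<'E'
from scipy.spatial.transform import Rotation as R
def pose():
    o=bot.get_obs(); w,x,y,z=o['tool_rot']; return o,np.array(o['eef_pos']),R.from_quat([x,y,z,w]).as_matrix()
def go(x,y,z,yaw):
    "delta in tool axes to put TCP at xyz with tool y axis at world yaw (deg)"
    o,p,M=pose(); d=M.T@(np.array([x,y,z])-p); c=np.degrees(np.arctan2(M[1,1],M[0,1]))
    s=(c-yaw+90)%180-90
    print('t',round(o['t'],2),'tcp',np.round(p,4),'yaw',round(c,2),'tilt',np.round(M[:2,2],4),'DELTA',np.round(d,4),'spin',round(s,2),'F',np.round(o['contact_force'],2),'grip',np.round(o['gripper_width'],3),np.round(o['grasp_force'],1))
E
python3 -c "
from h import *
go(.48,.01,.25,57)"
```

```text
t 1.1 tcp [0.2415 0.6304 0.2393] yaw 69.04 tilt [-0.  0.] DELTA [-0.4447 -0.494  -0.0107] spin 12.04 F [-0.22  0.84 -0.06] grip 0.998 0.0
```

>>> send_rows --deltas "-0.03 -0.033 0 0; -0.06 -0.066 0 0; -0.09 -0.1 0 0; -0.12 -0.133 0 0; -0.15 -0.166 0 0" --claw 1

```text
t: 1.6
eef_pos: [0.3227, 0.42, 0.2395]
tool_rot: [0.0, 0.182, 0.983, 0.0]
contact_force: [0.2, 0.9, -0.4]
gripper_width: 0.998
grasp_force: 0.0
```

>>> send_rows --deltas "-0.03 -0.033 0 2; -0.06 -0.066 0 4; -0.09 -0.1 0 6; -0.12 -0.133 0 9; -0.15 -0.166 0 12"

```text
t: 2.1
eef_pos: [0.4033, 0.2113, 0.2397]
tool_rot: [0.0, 0.285, 0.959, 0.0]
contact_force: [0.9, 0.5, -0.2]
gripper_width: 0.999
grasp_force: 0.0
```

```bash
python3 -c "
from h import *
go(.48,.01,.25,57)"
```

```text
t 2.1 tcp [0.4033 0.2113 0.2397] yaw 56.92 tilt [0.0007 0.0008] DELTA [-0.1741 -0.1268 -0.0105] spin -0.08 F [ 0.86  0.5  -0.22] grip 0.999 0.0
```

>>> send_rows --deltas "-0.035 -0.025 0 0; -0.07 -0.05 -0.01 0; -0.105 -0.075 -0.01 0; -0.14 -0.1 -0.01 0; -0.174 -0.127 -0.01 0"

```text
t: 2.6
eef_pos: [0.4804, 0.0103, 0.2498]
tool_rot: [0.001, 0.283, 0.959, 0.0]
contact_force: [-0.2, 0.7, -0.2]
gripper_width: 0.999
grasp_force: 0.0
```

```bash
cat >> h.py <<'E'
def rect(p,n,lo=.026,hi=.038):
    C=cloud(p); m=bot.masks_of(p,n)[0]['mask']; q=C[m&(p['depth']>0)]; q=q[(q[:,2]>lo)&(q[:,2]<hi)]
    c,s,a=cv2.minAreaRect(q[:,:2].astype(np.float32)*1000)
    print(n,m.sum(),len(q),'c',np.round(c,1),'s',np.round(s,1),'ang',round(a,2),'z',np.round(np.median(q[:,2]),4)); return q
E
python3 -c "
from h import *
go(.48,.01,.25,57)
p=bot.read_camera('wrist'); save('w1.png',p)
lm(p,['remote','remote_grip','remote_far_end','stop','stop_face','stick_cap','shutter_face'])
for n in ['remote','stop']:
  try: rect(p,n)
  except Exception as e: print(n,e)
"
```

```text
t 2.6 tcp [0.4804 0.0103 0.2498] yaw 57.06 tilt [0.0013 0.0006] DELTA [ 0.0002 -0.0005 -0.0002] spin 0.06 F [-0.21  0.68 -0.21] grip 0.999 0.0
remote [ 0.4997 -0.007  -0.0051] 0.58
remote_grip [0.4745 0.0101 0.016 ] 0.68
remote_grip [0.6943 0.0127 0.0165] 0.2
remote_far_end [ 0.5625 -0.0482  0.0207] 0.94
stop [0.7017 0.0167 0.0025] 0.77
stop [ 0.5256 -0.0249  0.0668] 0.39
stop_face [0.6954 0.0123 0.0146] 0.62
stick_cap [ 0.526  -0.0255  0.0637] 0.96
shutter_face [0.4188 0.0437 0.0166] 0.65
remote 8143 7206 c [493.6  -0.8] s [ 56.  170.2] ang 56.95 z 0.0322
stop 3687 2507 c [714.7  12.6] s [180.1  36.8] ang 88.13 z 0.0339
```

View pics/w1.png

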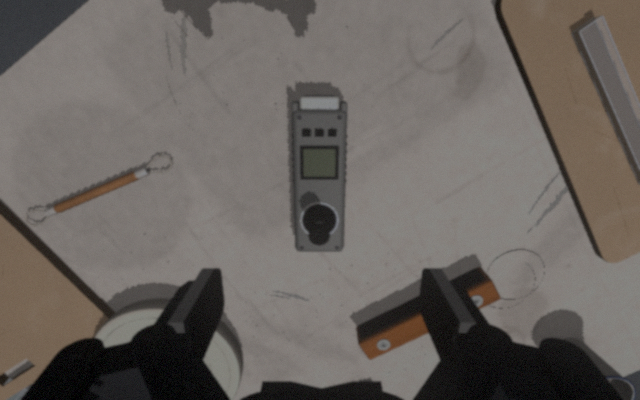

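The wrist view shows the remote upright in the frame: bar at (320,103), stick at (319,220). The stop is at lower right, about (428,322), with the way between clear. Next I'll refine the stop's pose and compute the descent.

```bash
cat >> h.py <<'E'
def stopfit(cam):
    p=bot.read_camera(cam); C=cloud(p); m=bot.masks_of(p,'stop')[0]['mask']&(p['depth']>0); q=C[m]
    q=q[(q[:,2]>.030)&(q[:,2]<.040)]
    for sgn,pc in ((1,3),(-1,97)):
        ys=np.arange(-.065,.095,.008); ys=ys; e=[(y,np.percentile(s[:,0],pc)) for y in ys if len(s:=q[abs(q[:,1]-y)<.004])>8]
        e=np.array(e); k=np.polyfit(e[:,0],e[:,1],1); r=e[:,1]-np.polyval(k,e[:,0]); g=abs(r)<.003; k=np.polyfit(e[g,0],e[g,1],1)
        print(cam,'near' if sgn>0 else 'far','yaw',round(-np.degrees(np.arctan(k[0])),2),'x@y=.013',round(np.polyval(k,.013),4),'n',g.sum(),'std',round(r.std(),4))
    print('yrange',np.round(np.percentile(q[:,1],[1,99]),4),'cx',np.round(q.mean(0),4)); return p
E
python3 -c "
from h import *
p=stopfit('wrist'); stopfit('top'); stopfit('side')
go(.475,.011,.012,57)"
```

```text
wrist near yaw -1.81 x@y=.013 0.7 n 13 std 0.0004
wrist far yaw -1.55 x@y=.013 0.7292 n 12 std 0.0048
yrange [-0.0749  0.1011] cx [ 0.7129 -0.0009  0.034 ]
top near yaw -2.03 x@y=.013 0.7005 n 20 std 0.0012
top far yaw -1.66 x@y=.013 0.7298 n 20 std 0.0009
yrange [-0.0702  0.1012] cx [0.715  0.0154 0.0335]
side near yaw -1.75 x@y=.013 0.6998 n 20 std 0.0009
side far yaw -2.06 x@y=.013 0.7302 n 20 std 0.0008
yrange [-0.0777  0.1   ] cx [0.7147 0.005  0.0348]
t 3.4 tcp [0.4797 0.012  0.2493] yaw 57.06 tilt [0.     0.0001] DELTA [ 0.0034 -0.0034  0.2373] spin 0.06 F [-0.31 -0.55 -0.03] grip 1.001 0.0
```

>>> send_rows --deltas "0.003 -0.003 0.045 0; 0.003 -0.003 0.09 0; 0.003 -0.003 0.13 0; 0.003 -0.003 0.165 0; 0.003 -0.003 0.185 0"

```text
t: 3.9
eef_pos: [0.4741, 0.0108, 0.0618]
tool_rot: [-0.001, 0.284, 0.959, -0.001]
contact_force: [0.5, 0.2, 0.2]
gripper_width: 0.999
grasp_force: 0.0
```

```bash
python3 -c "
from h import *
go(.475,.011,.012,57)
p=bot.read_camera('wrist')
lm(p,['remote_grip','stick_cap'])"
```

```text
t 3.9 tcp [0.4741 0.0108 0.0618] yaw 57.05 tilt [-0.0033 -0.0009] DELTA [-0.0007  0.0008  0.0498] spin 0.05 F [0.49 0.19 0.17] grip 0.999 0.0
remote_grip [0.4731 0.0083 0.0163] 0.77
```

>>> send_rows --deltas "0 0 0.02 0; 0 0 0.035 0; 0 0 0.045 0; 0 0 0.05 0; 0 0 0.05 0"

```text
t: 4.55
eef_pos: [0.4759, 0.0109, 0.0146]
tool_rot: [0.0, 0.284, 0.959, 0.0]
contact_force: [-0.1, 0.1, -0.6]
gripper_width: 1.001
grasp_force: 0.0
```

>>> send_rows --deltas "0 0 0 0; 0 0 0 0; 0 0 0 0; 0 0 0 0; 0 0 0 0" --claw 0.5 --force 30

```text
t: 5.05
eef_pos: [0.4761, 0.011, 0.015]
tool_rot: [0.0, 0.284, 0.959, 0.0]
contact_force: [-1.1, -0.1, 5.8]
gripper_width: 0.646
grasp_force: 31.5
```

```bash
python3 -c "
from h import *
go(.475,.011,.012,57)
p=bot.read_camera('top'); rect(p,'remote'); lm(p,['remote_far_end','stick_cap'])"
```

```text
t 5.05 tcp [0.4761 0.011  0.015 ] yaw 57.02 tilt [0.0011 0.0004] DELTA [ 0.0009 -0.0006  0.003 ] spin 0.02 F [-1.13 -0.12  5.82] grip 0.646 31.5Traceback (most recent call last):
  File "<string>", line 4, in <module>
    p=bot.read_camera('top'); rect(p,'remote'); lm(p,['remote_far_end','stick_cap'])
                              ~~~~^^^^^^^^^^^^
  File "h.py", line 20, in rect
    C=cloud(p); m=bot.masks_of(p,n)[0]['mask']; q=C[m&(p['depth']>0)]; q=q[(q[:,2]>lo)&(q[:,2]<hi)]
                  ~~~~~~~~~~~~~~~~~^^^
IndexError: list index out of range
```

>>> send_rows --deltas "0 0 -0.002 0; 0 0 -0.003 0; 0 0 -0.003 0"

```text
t: 5.45
eef_pos: [0.4754, 0.0109, 0.0173]
tool_rot: [-0.0, 0.284, 0.959, -0.0]
contact_force: [0.1, 0.5, -4.0]
gripper_width: 0.647
grasp_force: 32.7
```

```bash
python3 -c "
from h import *
go(.565,.017,.018,88.2)"
```

```text
t 5.45 tcp [0.4754 0.0109 0.0173] yaw 57.05 tilt [-0.0002 -0.    ] DELTA [-0.0719  0.0538 -0.0007] spin -31.15 F [ 0.15  0.51 -3.97] grip 0.647 32.7
```

>>> send_rows --deltas "-0.012 0.01 -0.002 -5; -0.026 0.02 -0.002 -11; -0.042 0.032 -0.002 -18; -0.058 0.044 -0.002 -25; -0.072 0.054 -0.002 -31.2"

```text
t: 5.95
eef_pos: [0.5661, 0.0172, 0.019]
tool_rot: [-0.0, 0.013, 1.0, -0.0]
contact_force: [0.4, -0.4, -2.6]
gripper_width: 0.646
grasp_force: 32.7
```

>>> send_rows --deltas "0 0 0 0; 0 0 0 0"

```text
t: 6.15
eef_pos: [0.5644, 0.0168, 0.0188]
tool_rot: [-0.001, 0.017, 1.0, -0.0]
contact_force: [-0.2, -0.0, -3.8]
gripper_width: 0.648
grasp_force: 32.8
```

```bash
python3 -c "
from h import *
go(.59,.0164,.015,88.2)
p=stopfit('wrist'); save('w2.png',p); lm(p,['remote_far_end','stop_face','stick_cap','remote_grip'])
p=bot.read_camera('side');lm(p,['remote_far_end','stop_face','stick_cap','remote_grip','shutter_face'])"
```

```text
t 6.15 tcp [0.5644 0.0168 0.0188] yaw 88.1 tilt [-0.0016 -0.    ] DELTA [-0.0256  0.0004  0.0037] spin -0.1 F [-0.17 -0.02 -3.8 ] grip 0.648 32.8Traceback (most recent call last):
  File "<string>", line 4, in <module>
    p=stopfit('wrist'); save('w2.png',p); lm(p,['remote_far_end','stop_face','stick_cap','remote_grip'])
  File "h.py", line 24, in stopfit
    p=bot.read_camera(cam); C=cloud(p); m=bot.masks_of(p,'stop')[0]['mask']&(p['depth']>0); q=C[m]
                                          ~~~~~~~~~~~~~~~~~~~~~~^^^
IndexError: list index out of range
```

```bash
python3 -c "
from h import *
p=bot.read_camera('wrist'); save('w2.png',p)
try: rect(p,'remote')
except Exception as e: print(e)
p=bot.read_camera('side');lm(p,['remote_far_end','stop_face','stick_cap','remote_grip','shutter_face']);
a=p['img'][180:300,230:450,::-1]; cv2.imwrite('pics/s2.png',cv2.resize(a,None,fx=3,fy=3))"
```

```text
remote 34477 32880 c [554.3  16.9] s [ 57.9 111.6] ang 87.96 z 0.0358
remote_far_end [0.6695 0.0193 0.0197] 0.57
stop_face [0.6959 0.012  0.0151] 0.76
stop_face [0.6294 0.0111 0.0743] 0.48
stick_cap [ 0.3745 -0.2261  0.0004] 0.54
stick_cap [0.6314 0.0117 0.0726] 0.52
remote_grip [0.5652 0.0227 0.0236] 0.66
shutter_face [0.5048 0.0221 0.0219] 0.38
```

View pics/w2.png

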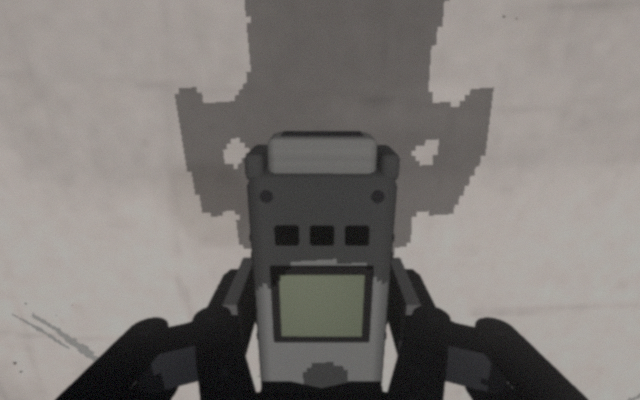

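View pics/s2.png

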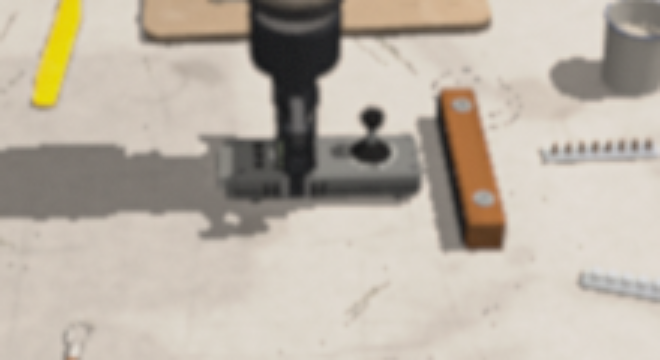

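The remote is held level and square (yaw about -2°). It's about 25 mm short of the stop and roughly centred. Next I'll lower it and advance.

>>> send_rows --deltas "-0.003 0 0.003 0; -0.008 0 0.003 0; -0.013 0 0.003 0; -0.018 0 0.003 0; -0.02 0 0.003 0"

```text
t: 7.15
eef_pos: [0.5863, 0.0164, 0.0164]
tool_rot: [0.0, 0.015, 1.0, 0.0]
contact_force: [0.3, -0.5, -3.5]
gripper_width: 0.645
grasp_force: 32.8
```

>>> send_rows --deltas "-0.001 0 0 0; -0.002 0 0 0; -0.003 0 0 0; -0.004 0 0 0; -0.004 0 0 0"

```text
t: 7.65
eef_pos: [0.5894, 0.0163, 0.0163]
tool_rot: [-0.0, 0.015, 1.0, 0.0]
contact_force: [-0.5, -0.5, -2.8]
gripper_width: 0.646
grasp_force: 32.8
```

>>> send_rows --deltas "0 0 0.0005 0; 0 0 0.001 0; -0.001 0 0.001 0; -0.0015 0 0.001 0; -0.0015 0 0.001 0"

```text
t: 8.15
eef_pos: [0.5895, 0.0163, 0.0151]
tool_rot: [-0.001, 0.015, 1.0, 0.0]
contact_force: [-4.7, -0.1, 1.7]
gripper_width: 0.651
grasp_force: 33.4
```

>>> send_rows --deltas "-0.0005 0 0 0; -0.001 0 0 0; -0.0015 0 0 0; -0.0015 0 0 0; -0.0015 0 0 0"

```text
t: 8.65
eef_pos: [0.5895, 0.0163, 0.0151]
tool_rot: [-0.003, 0.015, 1.0, 0.0]
contact_force: [-9.1, 0.4, 5.6]
gripper_width: 0.653
grasp_force: 34.0
```

>>> send_rows --deltas "0 0 0 0; 0 0 0 0; 0 0 0 0; 0 0 0 0; 0 0 0 0" --claw 1

```text
t: 9.15
eef_pos: [0.5927, 0.0162, 0.0154]
tool_rot: [0.0, 0.015, 1.0, 0.0]
contact_force: [-0.8, 0.3, 0.2]
gripper_width: 0.999
grasp_force: 0.0
```

>>> send_rows --deltas "0 0 -0.01 0; 0 0 -0.03 0; 0 0 -0.07 0; 0 0 -0.11 0; 0 0 -0.15 0"

```text
t: 9.65
eef_pos: [0.5922, 0.0161, 0.1675]
tool_rot: [0.0, 0.015, 1.0, 0.0]
contact_force: [0.8, -0.3, 0.3]
gripper_width: 0.999
grasp_force: 0.0
```

>>> send_rows --deltas "0.02 0 -0.02 0; 0.05 0 -0.03 0; 0.05 0 -0.03 0; 0.05 0 -0.03 0; 0.05 0 -0.03 0" --claw 0

```text
t: 10.15
eef_pos: [0.543, 0.0178, 0.1954]
tool_rot: [0.0, 0.015, 1.0, 0.0]
contact_force: [0.9, -0.3, 0.3]
gripper_width: 0.142
grasp_force: 0.0
```

```bash
python3 -c "
from h import *
go(.59,.0164,.015,88.2)
p=stopfit('wrist'); save('w3.png',p); rect(p,'remote'); lm(p,['remote_far_end','stop_face','stick_cap','remote_grip','shutter_face'])
C=cloud(p); m=(C[...,2]>.06)&(C[...,2]<.085)&(abs(C[...,1]-.015)<.03)&(abs(C[...,0]-.65)<.05); print(m.sum(),C[m].min(0),C[m].max(0),np.median(C[m],0))
p=bot.read_camera('side');lm(p,['remote_far_end','stop_face','stick_cap','remote_grip','shutter_face'])"
```

```text
t 10.15 tcp [0.543  0.0178 0.1954] yaw 88.24 tilt [0.0005 0.    ] DELTA [-4.700e-02  1.000e-04  1.804e-01] spin 0.04 F [ 0.88 -0.25  0.3 ] grip 0.142 0.0
wrist near yaw -0.67 x@y=.013 0.7002 n 2 std 0.0077
wrist far yaw -1.01 x@y=.013 0.7302 n 6 std 0.0003
yrange [-0.0064  0.0294] cx [0.7144 0.0123 0.0339]
remote 7713 6352 c [612.8  15.5] s [ 56.3 175.3] ang 88.23 z 0.0323
remote_far_end [0.6941 0.014  0.0208] 0.58
stop_face [0.695  0.0131 0.0165] 0.67
stick_cap [0.6488 0.0152 0.0651] 0.96
remote_grip [0.5881 0.0145 0.0164] 0.96
remote_grip [ 0.6167  0.0124 -0.0034] 0.23
shutter_face [0.5223 0.0147 0.0198] 0.67
475 [0.64411762 0.00295618 0.06187499] [0.66396896 0.02442344 0.07720581] [0.6513694  0.0139253  0.07532936]
remote_far_end [0.6955 0.0142 0.0175] 0.73
stop_face [0.6976 0.0118 0.0172] 0.89
stop_face [ 0.613   0.0137 -0.0037] 0.67
stick_cap [0.6536 0.0109 0.0684] 0.62
remote_grip [0.5933 0.0206 0.0196] 0.73
shutter_face [0.5275 0.015  0.0167] 0.55
```

View pics/w3.png

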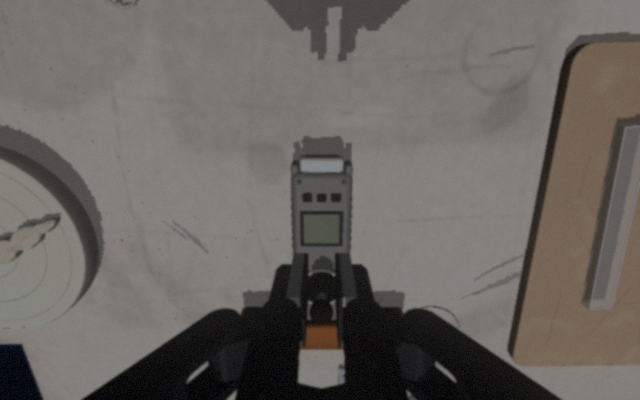

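The remote sits square against the stop, with the bar at (321,163) and its far end at the orange batten. The measured yaw is -1.8°, which matches the stop. The closed fingers go behind the stick cap next.

```bash
python3 -c "
from h import *
go(.617,.0154,.066,88.2)"
```

```text
t 10.85 tcp [0.5424 0.0178 0.1953] yaw 88.24 tilt [0. 0.] DELTA [-7.460e-02 -1.000e-04  1.293e-01] spin 0.04 F [-0.21 -0.39 -0.66] grip -0.001 0.0
```

>>> send_rows --deltas "0 0 0.04 0; -0.02 0 0.08 0; -0.04 0 0.115 0; -0.06 0 0.129 0; -0.07 0 0.129 0"

```text
t: 11.35
eef_pos: [0.6121, 0.0155, 0.0638]
tool_rot: [-0.002, 0.015, 1.0, -0.0]
contact_force: [0.2, 0.6, 1.2]
gripper_width: -0.002
grasp_force: 0.0
```

>>> send_rows --deltas "-0.002 0 0 0; -0.004 0 0 0; -0.004 0 0 0; -0.004 0 0 0"

```text
t: 11.75
eef_pos: [0.6162, 0.0156, 0.0673]
tool_rot: [0.001, 0.015, 1.0, 0.0]
contact_force: [0.1, 0.2, 0.6]
gripper_width: -0.004
grasp_force: 0.0
```

```bash
cat >> h.py <<'E'
def cap():
    p=bot.read_camera('side'); lm(p,['stick_cap','remote_far_end']); C=cloud(p)
    im=p['img'].astype(int); dark=(im.max(-1)<75)
    m=dark&(C[...,2]>.055)&(C[...,2]<.085)&(abs(C[...,1]-.014)<.03)&(C[...,0]>.58)&(C[...,0]<.70)
    if m.sum():
        q=C[m]; print('n',len(q)); h,b=np.histogram(q[:,0],np.arange(.58,.7,.005)); print({round(float(x),3):int(k) for x,k in zip(b,h) if k})
    return p
E
python3 -c "
from h import *
go(.617,.0154,.066,88.2)
p=cap(); a=p['img'][170:270,290:420,::-1]; cv2.imwrite('pics/s3.png',cv2.resize(a,None,fx=5,fy=5,interpolation=cv2.INTER_CUBIC))"
```

```text
t 11.75 tcp [0.6162 0.0156 0.0673] yaw 88.24 tilt [0.0011 0.0003] DELTA [-0.0008 -0.0002  0.0013] spin 0.04 F [0.08 0.16 0.6 ] grip -0.004 0.0
stick_cap [0.6538 0.0091 0.072 ] 0.68
stick_cap [0.6948 0.0093 0.0181] 0.49
remote_far_end [0.6944 0.0167 0.0188] 0.7
n 56
{0.605: 1, 0.61: 14, 0.615: 8, 0.62: 4, 0.645: 4, 0.65: 12, 0.655: 10, 0.66: 3}
```

View pics/s3.png

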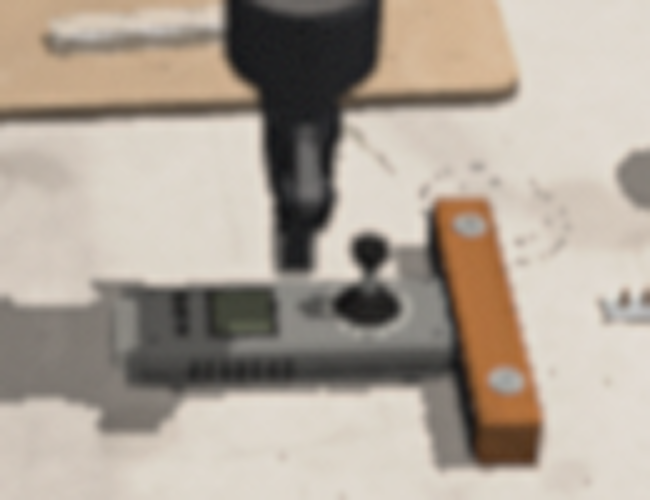

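Side crop: the fingertips are at about (293,265) behind the cap at (369,250), and the knuckle sits higher and juts forward above cap height. I'll raise 1 mm and advance slowly.

>>> send_rows --deltas "-0.004 0 -0.0012 0; -0.009 0 -0.0012 0; -0.014 0 -0.0012 0; -0.017 0 -0.0012 0; -0.019 0 -0.0012 0"

```text
t: 12.4
eef_pos: [0.6357, 0.0148, 0.0673]
tool_rot: [-0.0, 0.015, 1.0, -0.0]
contact_force: [-0.5, 0.5, 0.2]
gripper_width: 0.001
grasp_force: 0.2
```

>>> send_rows --deltas "-0.002 0 0 0; -0.004 0 0 0; -0.006 0 0 0; -0.006 0 0 0; -0.006 0 0 0"

```text
t: 12.9
eef_pos: [0.6412, 0.0147, 0.0674]
tool_rot: [-0.0, 0.015, 1.0, 0.0]
contact_force: [-0.8, -0.6, 1.0]
gripper_width: -0.002
grasp_force: 0.5
```

```bash
python3 -c "
from h import *
go(.646,.0154,.0685,88.2)
p=cap(); a=p['img'][170:270,290:420,::-1]; cv2.imwrite('pics/s4.png',cv2.resize(a,None,fx=5,fy=5,interpolation=cv2.INTER_CUBIC))"
```

```text
t 12.9 tcp [0.6412 0.0147 0.0674] yaw 88.24 tilt [-0.0003  0.    ] DELTA [-0.0048  0.0008 -0.0011] spin 0.04 F [-0.85 -0.56  1.04] grip -0.002 0.5
stick_cap [0.6018 0.3029 0.0126] 0.66
stick_cap [0.6608 0.0105 0.0699] 0.56
remote_far_end [0.6953 0.0173 0.0167] 0.61
n 67
{0.63: 4, 0.635: 10, 0.64: 8, 0.645: 6, 0.65: 5, 0.655: 11, 0.66: 13, 0.665: 8, 0.67: 2}
```

View pics/s4.png

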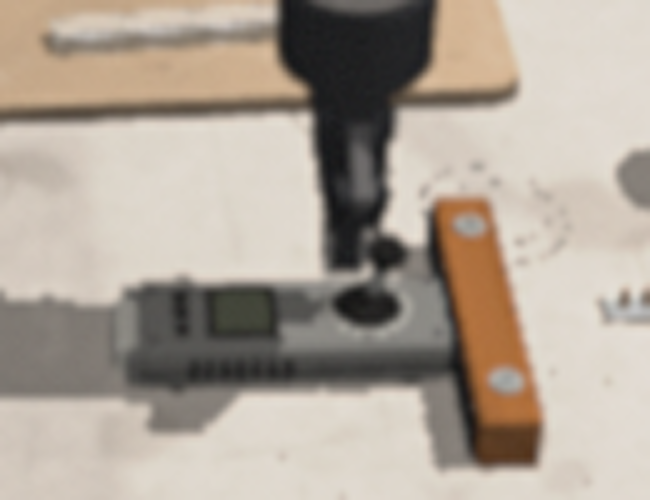

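The cap has moved to (386,252), about 8 mm over, and the remote is unmoved. I'll push about 4.5 mm more and hold.

>>> send_rows --deltas "-0.002 0 0 0; -0.0035 0 0 0; -0.0045 0 0 0; -0.0045 0 0 0; -0.0045 0 0 0"

```text
t: 13.55
eef_pos: [0.6457, 0.0146, 0.0674]
tool_rot: [-0.0, 0.015, 1.0, 0.0]
contact_force: [-1.5, 1.1, 0.9]
gripper_width: -0.003
grasp_force: 0.7
```

```bash
python3 -c "
from h import *
go(.646,.0154,.0685,88.2)
for i in range(3): cap(); print(np.round(bot.get_obs()['contact_force'],2))"
```

```text
t 13.55 tcp [0.6457 0.0146 0.0674] yaw 88.24 tilt [-0.0002  0.    ] DELTA [-0.0002  0.0008 -0.0011] spin 0.04 F [-1.46  1.06  0.93] grip -0.003 0.7
stick_cap [0.6664 0.0089 0.0684] 0.61
remote_far_end [0.6981 0.0144 0.0165] 0.86
remote_far_end [0.3519 0.2435 0.0013] 0.69
n 69
{0.635: 4, 0.64: 8, 0.645: 11, 0.65: 4, 0.655: 4, 0.66: 12, 0.665: 14, 0.67: 10, 0.675: 2}
[-1.45  0.72 -0.03]
stick_cap [0.6674 0.0119 0.0683] 0.46
remote_far_end [0.6964 0.0143 0.015 ] 0.71
remote_far_end [ 3.734e-01 -2.268e-01  2.000e-04] 0.26
n 68
{0.635: 4, 0.64: 7, 0.645: 9, 0.65: 5, 0.655: 5, 0.66: 14, 0.665: 12, 0.67: 10, 0.675: 2}
[-1.36  0.99  0.76]
stick_cap [0.6705 0.0096 0.0678] 0.61
n 70
{0.635: 2, 0.64: 10, 0.645: 10, 0.65: 6, 0.655: 4, 0.66: 12, 0.665: 15, 0.67: 9, 0.675: 2}
[-1.13  0.75 -0.44]
```

>>> send_rows --deltas "-0.0008 0 0 0; -0.0008 0 0 0; -0.0008 0 0 0; -0.0008 0 0 0; -0.0008 0 0 0"

```text
t: 14.5
eef_pos: [0.6466, 0.0145, 0.0675]
tool_rot: [-0.0, 0.015, 1.0, -0.0]
contact_force: [-0.7, 0.7, 0.3]
gripper_width: 0.004
grasp_force: 0.8
```

>>> send_rows --deltas "0 0 0 0; 0 0 0 0; 0 0 0 0; 0 0 0 0"

```text
t: 14.9
eef_pos: [0.6466, 0.0145, 0.0675]
tool_rot: [-0.0, 0.015, 1.0, 0.0]
contact_force: [-2.0, -0.2, -0.3]
gripper_width: 0.0
grasp_force: 0.8
```

>>> send_rows --deltas "0.004 0 0 0; 0.01 0 0 0; 0.016 0 0 0; 0.022 0 0 0; 0.03 0 0 0"

```text
t: 15.4
eef_pos: [0.6164, 0.0155, 0.0677]
tool_rot: [0.0, 0.015, 1.0, 0.0]
contact_force: [0.1, 0.7, -0.6]
gripper_width: -0.001
grasp_force: 0.0
```

>>> send_rows --deltas "0.01 0 -0.02 0; 0.03 0 -0.04 0; 0.06 0 -0.05 0; 0.1 0 -0.05 0; 0.14 0 -0.05 0"

```text
t: 15.9
eef_pos: [0.4754, 0.0198, 0.1179]
tool_rot: [0.001, 0.015, 1.0, 0.0]
contact_force: [-0.6, -0.3, 0.8]
gripper_width: -0.003
grasp_force: 0.0
```

```bash
python3 -c "
from h import *
p=cap(); lm(p,['shutter_face'])
p=bot.read_camera('wrist')
try:
  rect(p,'remote');lm(p,['shutter_face','stick_cap','remote_far_end'])
except Exception as e: print(e)
p=bot.read_camera('top'); lm(p,['stick_cap','remote_far_end'])
go(.49,.0193,.0145,88.2)"
```

```text
stick_cap [0.6584 0.0082 0.0692] 0.6
remote_far_end [0.6948 0.0162 0.0163] 0.74
remote_far_end [ 6.129e-01  1.440e-02 -5.000e-04] 0.66
n 29
{0.645: 4, 0.65: 13, 0.655: 10, 0.66: 2}
shutter_face [0.5238 0.0178 0.0144] 0.58
remote 756 535 c [581.8  16.5] s [ 54.6 103.9] ang 88.26 z 0.0324
stick_cap [0.653  0.0123 0.068 ] 0.65
stick_cap [0.5998 0.3025 0.0137] 0.59
remote_far_end [0.6937 0.016  0.0225] 0.86
t 16.5 tcp [0.4772 0.0197 0.1174] yaw 88.23 tilt [ 0.     -0.0001] DELTA [-0.0128 -0.      0.1029] spin 0.03 F [-0.8  -0.18 -0.88] grip -0.0 0.0
```

The stick has sprung back upright and the remote hasn't moved. Next is the shutter bar. I'll keep the tips about 11 mm up so the knuckle clears the remote's top edge.

>>> send_rows --deltas "0 0 0.03 0; 0 0 0.06 0; 0 0 0.085 0; 0 0 0.098 0; 0 0 0.098 0"

```text
t: 17.0
eef_pos: [0.4757, 0.0196, 0.0181]
tool_rot: [-0.002, 0.015, 1.0, -0.0]
contact_force: [-0.1, 0.5, -0.3]
gripper_width: -0.0
grasp_force: 0.0
```

>>> send_rows --deltas "-0.008 0 0 0; -0.016 0 0 0; -0.022 0 0 0; -0.026 0 0 0; -0.03 0 0 0"

```text
t: 17.5
eef_pos: [0.5074, 0.0189, 0.0199]
tool_rot: [0.0, 0.015, 1.0, 0.0]
contact_force: [0.2, 0.3, 0.2]
gripper_width: -0.003
grasp_force: 0.0
```

```bash
python3 -c "
from h import *
go(.51,.0188,.019,88.2)
p=bot.read_camera('side'); a=p['img'][170:270,250:380,::-1]; cv2.imwrite('pics/s5.png',cv2.resize(a,None,fx=5,fy=5,interpolation=cv2.INTER_CUBIC))"
```

```text
t 17.5 tcp [0.5074 0.0189 0.0199] yaw 88.24 tilt [0.0008 0.0002] DELTA [-0.0026 -0.      0.0009] spin 0.04 F [0.15 0.26 0.21] grip -0.003 0.0
```

View pics/s5.png

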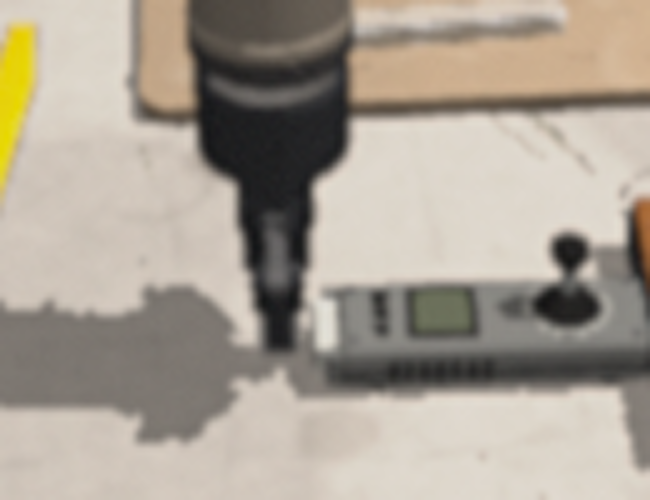

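The fingers at (278,330) face the bar at (322,320), centred. I'll press slowly.

>>> send_rows --deltas "-0.002 0 0 0; -0.004 0 0 0; -0.006 0 0 0; -0.008 0 0 0; -0.008 0 0 0"

```text
t: 18.05
eef_pos: [0.5142, 0.0186, 0.0194]
tool_rot: [-0.001, 0.015, 1.0, -0.0]
contact_force: [-2.0, 0.1, 0.6]
gripper_width: -0.005
grasp_force: 1.0
```

>>> send_rows --deltas "-0.001 0 0 0; -0.002 0 0 0; -0.003 0 0 0; -0.004 0 0 0; -0.004 0 0 0"

```text
t: 18.55
eef_pos: [0.518, 0.0185, 0.0193]
tool_rot: [-0.001, 0.015, 1.0, -0.0]
contact_force: [-4.5, -0.4, 2.0]
gripper_width: -0.001
grasp_force: 2.4
```

>>> send_rows --deltas "-0.001 0 0 0; -0.002 0 0 0; -0.003 0 0 0; -0.004 0 0 0; -0.005 0 0 0"

```text
t: 19.05
eef_pos: [0.5208, 0.0183, 0.0191]
tool_rot: [-0.003, 0.015, 1.0, -0.0]
contact_force: [-11.4, 0.9, 8.7]
gripper_width: 0.003
grasp_force: 5.9
```

>>> send_rows --deltas "-0.0005 0 0 0; -0.001 0 0 0; -0.001 0 0 0; -0.001 0 0 0; -0.001 0 0 0"

```text
t: 19.55
eef_pos: [0.5208, 0.0183, 0.0189]
tool_rot: [-0.004, 0.015, 1.0, -0.0]
contact_force: [-12.8, 0.4, 8.9]
gripper_width: -0.001
grasp_force: 6.2
```

>>> send_rows --deltas "0 0 0 0; 0 0 0 0; 0 0 0 0; 0 0 0 0; 0 0 0 0"

```text
t: 20.05
eef_pos: [0.5208, 0.0183, 0.0189]
tool_rot: [-0.004, 0.015, 1.0, -0.0]
contact_force: [-12.4, 0.7, 8.8]
gripper_width: -0.003
grasp_force: 6.2
```

>>> send_rows --deltas "0.003 0 0 0; 0.007 0 0 0; 0.011 0 0 0; 0.015 0 0 0; 0.022 0 0 0"

```text
t: 20.55
eef_pos: [0.5044, 0.0191, 0.02]
tool_rot: [0.002, 0.015, 1.0, 0.0]
contact_force: [0.9, 0.7, 0.7]
gripper_width: 0.001
grasp_force: 0.0
```

>>> send_rows --deltas "0.02 0 -0.01 0; 0.03 0 -0.04 0; 0.04 0 -0.08 0; 0.04 0 -0.13 0; 0.04 0 -0.17 0"

```text
t: 21.05
eef_pos: [0.4632, 0.0202, 0.1923]
tool_rot: [0.002, 0.015, 1.0, 0.0]
contact_force: [0.6, 0.5, -0.2]
gripper_width: -0.005
grasp_force: 0.0
```

```bash
python3 -c "
from h import *
go(.5,.0188,.2,88.2)
p=bot.read_camera('wrist'); save('w6.png',p); rect(p,'remote'); lm(p,['remote_far_end','stop_face','stick_cap','shutter_face'])
p=stopfit('side'); lm(p,['remote_far_end','stop_face','shutter_face'])"
```

```text
t 21.05 tcp [0.4632 0.0202 0.1923] yaw 88.23 tilt [0.0032 0.0007] DELTA [-0.0369 -0.0003 -0.0076] spin 0.03 F [ 0.59  0.53 -0.16] grip -0.005 0.0
remote 1867 895 c [602.8  14.1] s [ 55.6 156.3] ang 86.67 z 0.0282
remote_far_end [0.6925 0.015  0.0194] 0.84
remote_far_end [0.5986 0.2971 0.0158] 0.46
stick_cap [0.6483 0.0182 0.0678] 0.59
shutter_face [0.5224 0.0168 0.0184] 0.88
side near yaw -1.95 x@y=.013 0.7005 n 20 std 0.0009
side far yaw -1.71 x@y=.013 0.7301 n 20 std 0.001
yrange [-0.0766  0.0977] cx [0.7148 0.0051 0.0348]
remote_far_end [0.6965 0.0142 0.0128] 0.66
stop_face [0.6958 0.0125 0.0166] 0.56
```

View pics/w6.png

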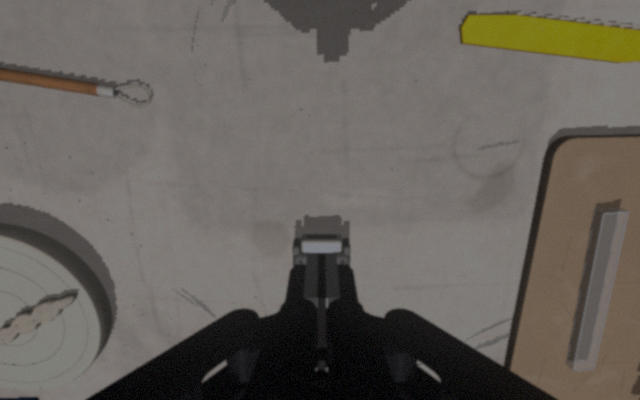

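The bar is out again at (321,246), but the fingers hide most of the remote. One check from the other cameras, then I'll hand in.

```bash
python3 -c "
from h import *
for c in ('top','side'):
  p=bot.read_camera(c)
  try: rect(p,'remote'); 
  except Exception as e: print(e)
  lm(p,['remote_far_end','shutter_face','stick_cap'])
a=p['img'][170:270,270:400,::-1]; cv2.imwrite('pics/s7.png',cv2.resize(a,None,fx=5,fy=5,interpolation=cv2.INTER_CUBIC))"
```

```text
remote 458 368 c [657.8  15.7] s [75.2 52.7] ang 0.45 z 0.0313
remote_far_end [0.6945 0.0144 0.0209] 0.57
stick_cap [0.6524 0.0126 0.0718] 0.54
stick_cap [0.59   0.0186 0.0208] 0.16
remote 1487 919 c [612.1  14.7] s [ 61.1 173. ] ang 86.3 z 0.0326
remote_far_end [0.6961 0.0169 0.0168] 0.6
shutter_face [0.5263 0.0183 0.0184] 0.42
stick_cap [0.5993 0.3013 0.0165] 0.51
stick_cap [0.6542 0.0092 0.0717] 0.5
```

View pics/s7.png

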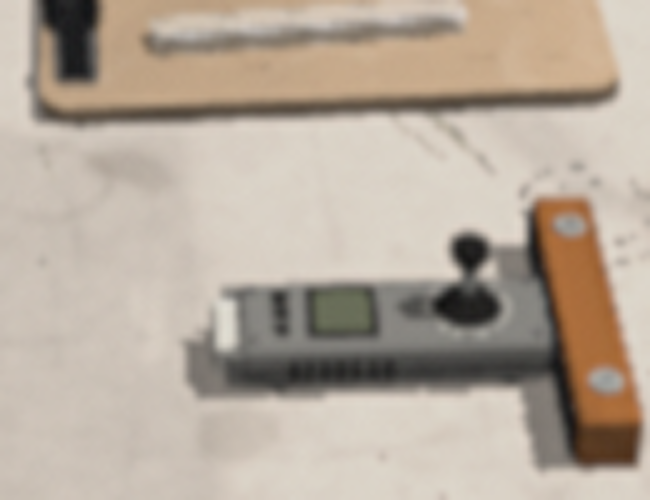

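The remote is flat and square against the stop at (560,320), in the same place as before. The stick is upright and the bar is out.

```bash
python3 -c "
from station import bot
print(bot.hand_in())"
```

```text
the job is handed in; nothing more can be done
None
```

The job is handed in at about 21 s of the 64 s limit: the remote sits flat and square against the stop's middle. The stick was held well over for about a second and sprang back. The shutter bar was then pressed fully in for about a second and let go. The tools around were not touched.

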